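# Seat one cover on its studs, hold the other over its tapped holes

### The job

Close up the open two-bay bare metal housing with the covers that match its bays; three covers lie about and one belongs to another unit. First put the short cover over the four studs of the short bay, flat down on the housing, and let go of it; then take the long cover and hold it level and still about a centimetre above the long bay, its four corner holes lined up over the tapped holes, so that a colleague can start the screws. The sealing bead round the long bay is fresh: let nothing touch it, leave the third cover and the other things on the bench where they are, and finish still holding the long cover there.

Things in the scene. Friction and masses are not known exactly. Their poses are not given: they have to be found in the camera images.
- housing: Open-topped bare metal housing fixed to the bench, 96 mm (x) x 222 mm (y), 260 mm with its end lugs; two 16 mm long black cable glands on its +x flank, 12 to 32 mm up. Origin: centre of its underside, z up. Flat top face 48 mm up. Two bays with circuit boards inside: long bay centred at y = -45 mm, short bay at y = +67 mm.
- large_bay (a point): Centre of the long bay at the height of the top face; axes as the housing's. Round the opening are four tapped holes, 5 mm across, at x = +-33 mm, y = +-51 mm from here, and a black rubbery sealing bead (56 x 111 mm loop) that stands 1.5 mm above the face.
- small_bay (a point): Centre of the short bay at the height of the top face; axes as the housing's. Four upright steel studs, 5 mm in diameter, 12 mm tall, cone-tipped, stand at x = +-33 mm, y = +-29 mm from here; no bead.
- bead: The fresh sealing bead round the long bay, part of the housing; origin at its centre, 0.3 mm below the top face.
- cover_large: Long cover, loose, flat on the bench: bare metal plate 84 mm (x) x 120 mm (y) x 5 mm, 8 mm through holes near its corners at x = +-33, y = +-51 mm; 0.18 to 0.32 kg. Origin: centre of its underside, z up. Grip: upright grey connector shell in its middle, 26 mm (x) x 44 mm (y), flats 26 mm apart closed along x, top 41 mm above the underside, foot 34 x 56 mm up to 9 mm. Fits either way round.
- cover_small: Short cover, loose, flat on the bench: bare metal plate 84 mm (x) x 76 mm (y) x 5 mm, 8 mm through holes near its corners at x = +-33, y = +-29 mm; 0.13 to 0.25 kg. Origin: centre of its underside, z up. Grip: upright grey connector shell in its middle, 26 mm (x) x 44 mm (y), flats 26 mm apart closed along x, top 41 mm above the underside, foot 34 x 56 mm up to 9 mm. Fits either way round.
- cover_odd: The third cover, of another unit, not to be used: bare metal plate 84 mm (x) x 98 mm (y) x 5 mm with its four 8 mm holes at the middles of its sides instead of the corners. Loose; same connector shell. Origin: centre of its underside.
- cover_large_hole_a (a point): Mouth, on the underside, of the long cover's hole at its x = -33, y = -51 mm.
- cover_large_hole_b (a point): Mouth, on the underside, of the long cover's hole at its x = +33, y = +51 mm.
- tapped_a (a point): Mouth of the tapped hole at x = -33, y = -51 mm from the long bay's centre, on the top face.
- tapped_b (a point): Mouth of the tapped hole at x = +33, y = +51 mm from the long bay's centre.
- cover_small_hole_a (a point): Mouth, on the underside, of the short cover's hole at its x = -33, y = -29 mm.
- cover_small_hole_b (a point): Mouth, on the underside, of the short cover's hole at its x = +33, y = +29 mm.
- stud_a (a point): Foot, on the top face, of the stud at x = -33, y = -29 mm from the short bay's centre.
- stud_b (a point): Foot, on the top face, of the stud at x = +33, y = +29 mm from the short bay's centre.
- screw_dish: Bystander: small loose steel dish of pins, 68 mm across, 14 mm tall, between the covers and the housing. Origin: centre of its underside.
- loupe: Bystander: black eyepiece loupe, loose, 37 mm across, 29 mm tall, at the front of the bench. Origin: centre of its underside.
- driver: Bystander: precision screwdriver, loose, 136 mm long (its y), 10 mm thick, lying at the front of the bench. Origin: its middle, underneath.

How it is judged:
By the outcome, as a careful person would: the job done as asked, in the order asked, and still so for the second after the job is handed in, while the arm keeps its last pose, push and grip.
It also fails if it takes over 67 s, if anything falls off the work surface, if the arm or the gripper's body presses on something with over 40 N, if the wrist force passes 120 N, or if a joint passes its speed limit or range.

### The arm

A 6-joint arm with a two-finger parallel gripper is mounted at the origin on a cart in front of the work surface, level with it; the furniture and walls round the work are solid. World frame = base frame: x ahead of the robot, y to its left, z up, the work surface at z = 0. Lengths are in m, angles in degrees, forces in N, time in s.
With the tool pointing down it reaches from about 0.275 to 1 m from the base axis. Payload 8.4 kg.
Tool frame: the origin (TCP) lies at the very end of the fingers, on their centre line; the grasp point (between the pads) lies 19 mm behind it (ctrl.grasp_offset is the distance from the TCP to the grasp point, in m); z points along the fingers, x is the direction in which the jaws open and shut, and the axes are right-handed (so a half turn about z gives the same grasp; the last joint's range is limited). The gripper opens to 85 mm and grips with 20 to 120 N. Pads are 22 mm wide; open, the fingers measure 114 mm over their backs; the gripper's body (76 mm by 85 mm) begins 54 mm behind the grasp point. The pads swing forward as they close: fully open they stand 13 mm farther back than shut.
Start: joints at [74.003, 20.225, 93.587, -0, 66.188, -0.138], TCP at [0.171, 0.601, 0.231] pointing down, gripper open.
Joint ranges: [-150.9, 150.9], [-52.94, 120.26], [3.33, 152.33], [-74.26, 254.26], [0, 154.13], [-172.89, 172.89]. Speed limits (degrees/s): [127.2, 127.2, 159.86, 180, 180, 180].

### API

Orientations are given as [roll, pitch, yaw] about the fixed x, y, z axes, in that order (R = Rz(yaw) Ry(pitch) Rx(roll)).
In Python, from station import ctrl, cams gives the robot as it stands.
- The arm moves only by the tool jog_arm, never from a script. Its argument "commands" is a list of rows, each an object with "slide": the shift along the world's x, y, z in cm, a list of three; "delta_rot": the turn, a rotation vector about the world's x, y, z in degrees, a list of three. A call has 1 to 12 rows; each row shifts and turns the pose as measured when the row begins; what a row does not reach is not made up. A row lasts 1/10 s, in which the tool goes at most 50 mm and 8.59 degrees, less where a joint would pass 70% of its speed; a pose out of reach is approached as far as the arm can. A call with a gripper value outside its range is refused whole. "claw" is the opening in per cent of the stroke, from 0 (shut) to 100 (fully open), set as the call begins (left out, the last holds). The fingers move at their own pace and stop on an object; "force" is the grip in N (left out, the last holds). Time passes only in rows, so rows that do not move let the fingers close. It gives the time, the measured TCP pose, the force and the opening at its end, in the units of the state.
- ctrl.observe(): the state, without advancing time (a new reading comes with each control period).
- cams.read_camera(name): name is "scene" or "top" or "wrist"; returns a dict with "image" (384x512x3 uint8, red, green, blue), "z_map" (384x512 float32, m along the optical axis (not along the pixel's ray), 0 where there is no reading), "fx", "fy", "cx", "cy" (pixels), "R" (3x3) and "t" (3): a world point X has camera coordinates R X + t. Camera axes: x right, y down, z forward; pixel columns grow to the right and rows downward; lengths in m; the calibration is good to about 2 mm. A picture is of the moment at which its call begins.
- ctrl.close_job(): hands the job in, once; it reports no verdict.
The state is a dict: "t": time; "joint_positions": joint angles; "joint_velocities": joint speeds; "joint_torque": joint torques, N m; "tool_pos": TCP position; "tool_rot": TCP orientation; "wrist_force": force on the tool from outside, world axes, zero at the start; "ft_torque": the same for the moment, N m; "finger_gap": finger opening in m.
Only numpy, scipy, OpenCV 4.12 (cv2) and the standard library are available. Lean on these libraries where they do the work, as an engineer would, in place of code of your own. Each camera call takes 0.05 s, during which the arm holds its last target. There are 200 camera calls.

## Working session

There is one attempt and no reset: what is moved stays moved. The work goes in short steps, Python scripts to look and compute and a tool call to move; the robot and the scene stay as the last step left them, time stands still between calls to the robot, and variables do not carry over. Pictures are saved under pics/ and viewed, about 8 in all and at most 12, crops included, and the job is handed in when it is done.

Besides the shell and the picture viewer there is one more tool, called after ">>>" as name(argument=value, ...), one argument or row to a line, values as JSON. jog_arm: Moves the arm, as the interface text tells. Its arguments: {"type":"object","properties":{"commands":{"type":"array"},"claw":{"type":"number"},"force":{"type":"number"}},"required":["commands"]}

```bash
mkdir -p pics; ls; cat > h.py <<'E'
import numpy as np, cv2
from station import ctrl, cams
def shot(n,f):
    c=cams.read_camera(n); cv2.imwrite(f'pics/{f}.png',c['image'][:,:,::-1]); np.savez(f'pics/{f}.npz',**c); return c
def cloud(c):
    z=c['z_map']; v,u=np.mgrid[:z.shape[0],:z.shape[1]]
    P=np.stack([(u-c['cx'])/c['fx']*z,(v-c['cy'])/c['fy']*z,z],-1)
    W=(P-c['t'])@c['R']; W[z<=0]=np.nan; return W
def proj(c,X):
    p=np.atleast_2d(X)@c['R'].T+c['t']; return np.stack([p[:,0]/p[:,2]*c['fx']+c['cx'],p[:,1]/p[:,2]*c['fy']+c['cy']],-1)
E
python3 - <<'E'
from h import *
a=shot('top','top0'); b=shot('scene','scene0')
for c in (a,b): print(c['fx'],-c['R'].T@c['t'],c['R'].round(2).tolist())
cv2.imwrite('pics/both.png',cv2.resize(np.vstack([a['image'],b['image']])[:,:,::-1],(400,600)) )
print(ctrl.observe())
E
```

```text
pics
457.41230296014106 [0.41584244 0.07223812 1.43645893] [[0.01, -1.0, 0.02], [-1.0, -0.01, -0.06], [0.07, -0.02, -1.0]]
402.6398395917806 [-0.18673605 -0.81514506  0.6306438 ] [[0.78, -0.63, -0.02], [-0.31, -0.35, -0.89], [0.55, 0.69, -0.46]]
{'t': 0.1, 'joint_positions': array([ 7.40029820e+01,  2.02596967e+01,  9.36251557e+01, -2.06124780e-04,
        6.61886452e+01, -1.37651357e-01]), 'joint_velocities': array([-0.01587834, -0.03120697, -0.01406391,  0.14550952,  0.06363079,
        0.0982418 ]), 'joint_torque': array([ 5.38636159e-04, -6.06361198e+01, -3.42817569e+01,  1.34359466e-04,
        3.92442453e-03, -2.44619633e-05]), 'tool_pos': array([0.17068046, 0.60078928, 0.23062137]), 'tool_rot': array([1.79999988e+02, 7.34978285e-02, 7.41407167e+01]), 'wrist_force': array([-0.19209876,  0.12709638,  0.55435308]), 'ft_torque': array([-0.00214891,  0.04499566, -0.04155629]), 'finger_gap': 0.08513437477169253}
```

View pics/top0.png

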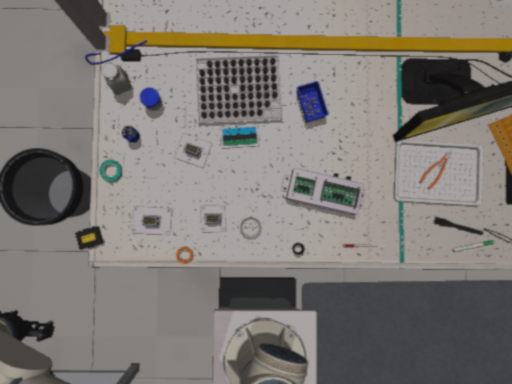

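```bash
python3 - <<'E'
from h import *
c=dict(np.load('pics/top0.npz')); W=cloud(c)
cv2.imwrite('pics/crop0.png',cv2.resize(c['image'][125:265,120:380,::-1],None,fx=3,fy=3,interpolation=cv2.INTER_CUBIC))
for n,(u,v) in dict(A=(192,150),B=(152,220),C=(213,218),H=(325,192),dish=(251,228),loupe=(298,248),drv=(360,245)).items():
    r=28 if n!='H' else 48
    S=W[max(0,v-r):v+r,u-r:u+r].reshape(-1,3)
    for lo,hi in ((.003,.012),(.025,.06)):
        m=(S[:,2]>lo)&(S[:,2]<hi); p=S[m]
        if len(p)>8:
            print(n,lo,len(p),[np.round(q,3) for q in cv2.minAreaRect(p[:,:2].astype(np.float32)*1000)], np.median(p,0).round(3))
print(W[250,200:300:20,2], W[43,150::60], W[330,270])
E
```

```text
A 0.003 944 [array([649.565, 234.525]), array([175.208, 173.928]), np.float64(0.644)] [0.647 0.232 0.005]
A 0.025 134 [array([647.071, 232.216]), array([49.514, 26.021]), np.float64(72.182)] [0.645 0.231 0.041]
B 0.003 1011 [array([428.12 , 354.585]), array([171.35 , 172.523]), np.float64(0.634)] [0.424 0.355 0.005]
B 0.025 132 [array([426.077, 355.882]), array([24.316, 49.199]), np.float64(0.504)] [0.426 0.355 0.041]
C 0.003 840 [array([436.156, 165.38 ]), array([171.785, 172.139]), np.float64(0.611)] [0.435 0.163 0.005]
C 0.025 134 [array([433.853, 164.891]), array([24.408, 49.121]), np.float64(0.524)] [0.434 0.164 0.041]
H 0.003 1541 [array([ 522.107, -187.193]), array([301.073, 302.756]), np.float64(0.341)] [ 0.524 -0.188  0.005]
H 0.025 1754 [array([ 526.461, -180.302]), array([222.669, 115.273]), np.float64(77.693)] [ 0.52  -0.171  0.048]
dish 0.003 719 [array([406.05 ,  46.142]), array([171.518, 172.351]), np.float64(0.546)] [0.41  0.051 0.005]
loupe 0.003 621 [array([ 357.433, -101.344]), array([146.063, 173.552]), np.float64(0.513)] [ 0.349 -0.096  0.005]
loupe 0.025 51 [array([342.948, -98.208]), array([34.28 , 33.681]), np.float64(89.285)] [ 0.342 -0.1    0.029]
drv 0.003 754 [array([ 362.227, -295.508]), array([159.531, 175.565]), np.float64(0.231)] [ 0.351 -0.299  0.005]
[-0.00220814 -0.00150548 -0.00438457  0.00182199  0.00209155] [[ 0.98507324  0.36957788  0.01745157]
 [ 0.98819685  0.18014553  0.01787474]
 [ 0.99155614 -0.01028956  0.01775874]
 [ 0.99557301 -0.20215196  0.0160796 ]
 [ 1.00064417 -0.39639704  0.01189831]
 [ 1.00239218 -0.5891075   0.0158606 ]
 [ 1.00620548 -0.78485426  0.01485127]] [ 0.09378894 -0.01599566  0.01554782]
```

View pics/crop0.png

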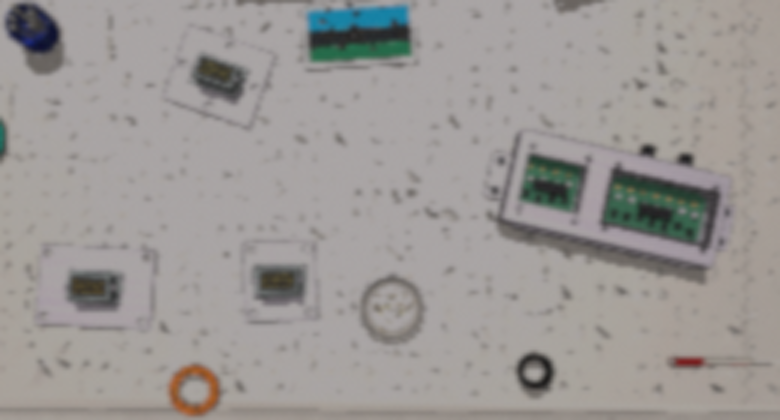

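View pics/scene0.png

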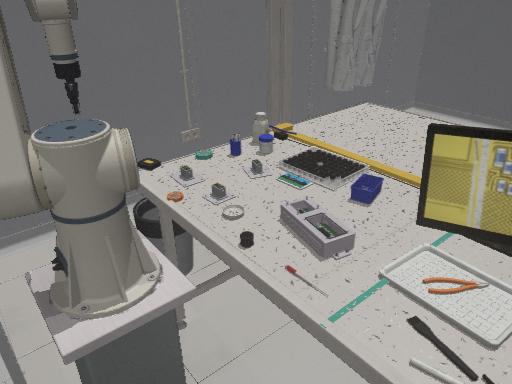

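Short cover is the plate at crop (281,282), long cover at (96,288), and the tilted odd one at (218,75) stays put. The housing is at crop (615,200), yaw about -12°. I'll go above the short cover first.

>>> jog_arm(
  commands=[
    {"slide": [2.2, -3.7, 0], "delta_rot": [0, 0, -6.2]},
    {"slide": [2.2, -3.7, 0], "delta_rot": [0, 0, -6.2]},
    {"slide": [2.2, -3.7, 0], "delta_rot": [0, 0, -6.2]},
    {"slide": [2.2, -3.7, 0], "delta_rot": [0, 0, -6.2]},
    {"slide": [2.2, -3.7, 0], "delta_rot": [0, 0, -6.2]},
    {"slide": [2.2, -3.7, 0], "delta_rot": [0, 0, -6.2]},
    {"slide": [2.2, -3.7, 0], "delta_rot": [0, 0, -6.2]},
    {"slide": [2.2, -3.7, 0], "delta_rot": [0, 0, -6.2]},
    {"slide": [2.2, -3.7, 0], "delta_rot": [0, 0, -6.2]},
    {"slide": [2.2, -3.7, 0], "delta_rot": [0, 0, -6.2]},
    {"slide": [2.2, -3.7, 0], "delta_rot": [0, 0, -6.2]},
    {"slide": [2.2, -3.0, 0], "delta_rot": [0, 0, -6]},
  ],
  claw=100,
)

```text
t: 1.3
tool_pos: [0.437, 0.1485, 0.2276]
tool_rot: [180.0, 0.2, -2.5]
wrist_force: [-0.2, 0.3, -0.0]
finger_gap: 0.085
```

```bash
python3 - <<'E'
from h import *
c=shot('wrist','w1'); o=ctrl.observe(); print(o['t'],o['tool_pos'],o['tool_rot'],c['fx'],-c['R'].T@c['t'],c['R'].round(2).tolist())
E
```

```text
1.35 [0.44005131 0.14530083 0.22774593] [ 1.79875571e+02  3.08427416e-02 -2.92768670e+00] 286.10703338924685 [0.43988947 0.22603932 0.36848319] [[1.0, -0.04, -0.0], [-0.04, -0.95, 0.3], [-0.02, -0.3, -0.95]]
```

View pics/w1.png

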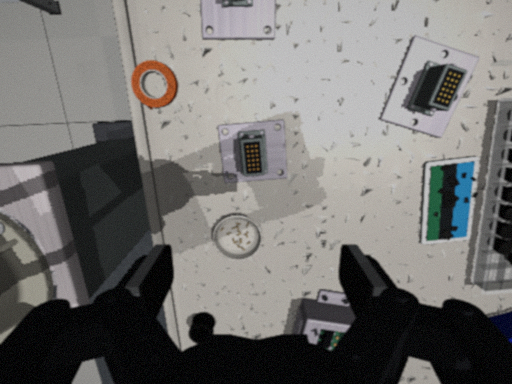

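```bash
cat >> h.py <<'E'
def shell(c,xy,r=.05,lo=.034,hi=.05):
    W=cloud(c); m=(np.hypot(W[...,0]-xy[0],W[...,1]-xy[1])<r)&(W[...,2]>lo)&(W[...,2]<hi)
    p=W[m]; R=cv2.minAreaRect(p[:,:2].astype(np.float32)*1000); return len(p),np.round(R[0],1),np.round(R[1],1),round(R[2],1),np.median(p[:,2]).round(4)
def topix(c,uv,z):
    d=np.array([(uv[0]-c['cx'])/c['fx'],(uv[1]-c['cy'])/c['fy'],1])@c['R']; o=-c['R'].T@c['t']
    return o+d*(z-o[2])/d[2]
def blobs(c,X,r=4,dark=True):
    """refine predicted points X by weighted dark centroid in a window"""
    g=cv2.cvtColor(c['image'],cv2.COLOR_RGB2GRAY).astype(float); out=[]
    for x in X:
        u,v=proj(c,x)[0]
        for _ in range(3):
            iu,iv=int(round(u)),int(round(v)); w=g[iv-r:iv+r+1,iu-r:iu+r+1]
            w=np.clip((np.median(w)-w if dark else w-np.median(w))-8,0,None); vv,uu=np.mgrid[iv-r:iv+r+1,iu-r:iu+r+1]
            if w.sum()==0: break
            u,v=(w*uu).sum()/w.sum(),(w*vv).sum()/w.sum()
        out.append((u,v))
    return np.array(out)
def fit(L,P):
    """rigid 2D fit local L -> world P: centre, yaw, residuals"""
    a=L-L.mean(0); b=P-P.mean(0); th=np.arctan2((a[:,0]*b[:,1]-a[:,1]*b[:,0]).sum(),(a*b).sum())
    R=np.array([[np.cos(th),-np.sin(th)],[np.sin(th),np.cos(th)]]); t=P.mean(0)-R@L.mean(0)
    return t,np.degrees(th),P-(L@R.T+t)
def holes(c,xy,yaw,hx,hy,z,r=4,dark=True):
    L=np.array([[-hx,-hy],[hx,-hy],[hx,hy],[-hx,hy]]); 
    for _ in range(2):
        a=np.radians(yaw); R=np.array([[np.cos(a),-np.sin(a)],[np.sin(a),np.cos(a)]])
        X=np.c_[L@R.T+xy,np.full(4,z)]; uv=blobs(c,X,r,dark); P=np.array([topix(c,q,z)[:2] for q in uv]); xy,yaw,res=fit(L,P)
    return xy,yaw,res*1000,uv
E
python3 - <<'E'
from h import *
c=dict(np.load('pics/w1.npz'))
print(shell(c,(.434,.164)))
W=cloud(c); b=W[200:230,180:200,2]; print(b.mean(),b.std())
xy,yaw,res,uv=holes(c,np.array([.434,.164]),0,.033,.029,.005); print(xy,yaw,res.round(1).tolist(),uv.round(1).tolist())
E
```

```text
(831, array([432.2, 163.9]), array([25.9, 45.7]), 2.3, np.float64(0.0395))
nan nan
[0.43098015 0.16522257] 2.325028113966367 [[-2.9, 2.4], [3.4, -0.9], [2.8, 0.6], [-3.3, -2.2]] [[226.1, 174.4], [281.4, 172.5], [278.2, 125.9], [220.6, 133.0]]
```

>>> jog_arm(
  commands=[
    {"slide": [0, 0, 0], "delta_rot": [0, 0, 0]},
    {"slide": [-0.4, 0.9, -3], "delta_rot": [0, 0, 2.6]},
    {"slide": [-0.4, 0.9, -4], "delta_rot": [0, 0, 2.6]},
    {"slide": [0, 0, -3], "delta_rot": [0, 0, 0]},
    {"slide": [0, 0, 0], "delta_rot": [0, 0, 0]},
    {"slide": [0, 0, 0], "delta_rot": [0, 0, 0]},
  ],
)

```text
t: 1.95
tool_pos: [0.4315, 0.1644, 0.1261]
tool_rot: [179.9, -0.0, 2.5]
wrist_force: [-0.5, -0.1, 0.7]
finger_gap: 0.0852
```

```bash
python3 - <<'E'
from h import *
c=shot('wrist','w2'); o=ctrl.observe(); print(o['t'],o['tool_pos'],o['tool_rot'])
print(shell(c,(.432,.164)))
for r in (5,7):
  xy,yaw,res,uv=holes(c,np.array([.432,.164]),2.3,.033,.029,.005,r); print(xy,yaw,res.round(1).tolist(),uv.round(1).tolist())
cv2.imwrite('pics/w2c.png',cv2.resize(c['image'][:,100:400,::-1],None,fx=1.5,fy=1.5))
E
```

```text
2.0 [0.43146703 0.16431931 0.12624923] [ 1.79950499e+02 -5.19293684e-02  2.51786650e+00]
(1523, array([432.4, 165.2]), array([25.9, 43.5]), 3.2, np.float64(0.0394))
[0.43429688 0.167309  ] 0.18456326498802042 [[3.1, 9.1], [0.6, -1.5], [-1.1, -1.8], [-2.7, -5.8]] [[228.0, 202.7], [292.2, 215.2], [295.3, 157.2], [222.2, 158.6]]
[0.43439478 0.17003753] -2.8978092665447526 [[4.2, 10.2], [2.1, -2.5], [-2.7, -2.7], [-3.6, -5.0]] [[227.7, 197.2], [292.2, 215.2], [295.3, 157.2], [223.1, 153.0]]
```

View pics/w2c.png

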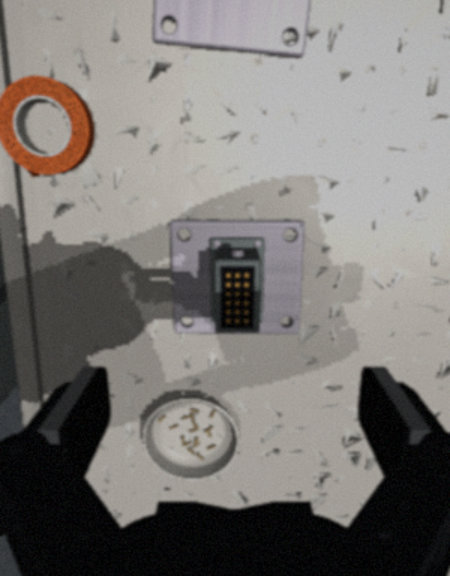

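The short cover's holes show at crop (184,234), (290,234), (287,321) and (188,321). I'll fit its pose from those.

```bash
python3 - <<'E'
from h import *
c=dict(np.load('pics/w2.npz'))
uv=np.array([(225.3,214),(291.3,214),(293.3,156),(222.7,156)])
L=np.array([[-33,-29],[33,-29],[33,29],[-33,29]])/1000
P=np.array([topix(c,q,.005)[:2] for q in uv]); print(fit(L,P))
E
```

```text
(array([0.43303539, 0.16551011]), np.float64(2.67210159022952), array([[ 6.29140619e-04,  3.59195753e-04],
       [-3.92824817e-04,  7.63531283e-05],
       [-5.18662093e-04, -3.44427915e-04],
       [ 2.82346291e-04, -9.11209660e-05]]))
```

>>> jog_arm(
  commands=[
    {"slide": [0, 0, -4], "delta_rot": [0, 0, 0]},
    {"slide": [0, 0, -3], "delta_rot": [0, 0, 0]},
    {"slide": [0, 0, 0], "delta_rot": [0, 0, 0]},
    {"slide": [0, 0, 0], "delta_rot": [0, 0, 0]},
  ],
)

```text
t: 2.4
tool_pos: [0.4368, 0.1672, 0.0617]
tool_rot: [-179.8, -0.7, 2.6]
wrist_force: [-0.2, 0.4, -0.1]
finger_gap: 0.0851
```

>>> jog_arm(
  commands=[
    {"slide": [-0.4, -0.2, -1], "delta_rot": [-0.2, 0.7, 0]},
    {"slide": [0, 0, -1.5], "delta_rot": [0, 0, 0]},
    {"slide": [0, 0, 0], "delta_rot": [0, 0, 0]},
    {"slide": [0, 0, 0], "delta_rot": [0, 0, 0]},
  ],
)

```text
t: 2.8
tool_pos: [0.436, 0.1664, 0.0412]
tool_rot: [-179.9, -0.4, 2.6]
wrist_force: [-0.5, -0.5, 0.1]
finger_gap: 0.0851
```

>>> jog_arm(
  commands=[
    {"slide": [-0.3, -0.1, 0], "delta_rot": [0, 0.4, 0]},
    {"slide": [0, 0, 0], "delta_rot": [0, 0, 0]},
    {"slide": [-0.1, 0, -1.2], "delta_rot": [0, 0, 0]},
    {"slide": [-0.1, 0, -1.2], "delta_rot": [0, 0, 0]},
    {"slide": [0, 0, 0], "delta_rot": [0, 0, 0]},
    {"slide": [0, 0, 0], "delta_rot": [0, 0, 0]},
  ],
)

```text
t: 3.4
tool_pos: [0.4314, 0.1656, 0.017]
tool_rot: [-179.8, -0.0, 2.6]
wrist_force: [0.5, 1.1, 0.0]
finger_gap: 0.0856
```

>>> jog_arm(
  commands=[
    {"slide": [0.1, 0, -0.4], "delta_rot": [0, 0, 0]},
    {"slide": [0, 0, 0], "delta_rot": [0, 0, 0]},
  ],
)

```text
t: 3.6
tool_pos: [0.4323, 0.1655, 0.0124]
tool_rot: [-179.8, -0.0, 2.6]
wrist_force: [-0.2, 0.5, 0.5]
finger_gap: 0.0855
```

>>> jog_arm(
  commands=[
    {"slide": [0, 0, 0], "delta_rot": [0, 0, 0]},
    {"slide": [0, 0, 0], "delta_rot": [0, 0, 0]},
    {"slide": [0, 0, 0], "delta_rot": [0, 0, 0]},
    {"slide": [0, 0, 0], "delta_rot": [0, 0, 0]},
    {"slide": [0, 0, 0], "delta_rot": [0, 0, 0]},
    {"slide": [0, 0, 0], "delta_rot": [0, 0, 0]},
    {"slide": [0, 0, 0], "delta_rot": [0, 0, 0]},
    {"slide": [0, 0, 0], "delta_rot": [0, 0, 0]},
  ],
  claw=0,
  force=60,
)

```text
t: 4.4
tool_pos: [0.4327, 0.1657, 0.0129]
tool_rot: [-179.8, -0.1, 2.6]
wrist_force: [0.4, -0.5, -0.4]
finger_gap: 0.0253
```

>>> jog_arm(
  commands=[
    {"slide": [0, 0, 1], "delta_rot": [0, 0, 0]},
    {"slide": [0, 0, 3], "delta_rot": [0, 0, 0]},
    {"slide": [0, 0, 4], "delta_rot": [0, 0, 0]},
    {"slide": [0, 0, 4], "delta_rot": [0, 0, 0]},
    {"slide": [0, 0, 4], "delta_rot": [0, 0, 0]},
    {"slide": [0, 0, 3], "delta_rot": [0, 0, 0]},
    {"slide": [0, 0, 0], "delta_rot": [0, 0, 0]},
  ],
)

```text
t: 5.1
tool_pos: [0.4291, 0.1643, 0.2125]
tool_rot: [-179.9, 0.1, 2.6]
wrist_force: [0.5, 0.3, -1.7]
finger_gap: 0.0251
```

>>> jog_arm(
  commands=[
    {"slide": [0.5, -2, 0], "delta_rot": [0, 0, 0]},
    {"slide": [0.8, -4, 0], "delta_rot": [0, 0, -2]},
    {"slide": [0.8, -4, 0], "delta_rot": [0, 0, -2]},
    {"slide": [0.8, -4, 0], "delta_rot": [0, 0, -2]},
    {"slide": [0.8, -4, 0], "delta_rot": [0, 0, -2]},
    {"slide": [0.8, -4, 0], "delta_rot": [0, 0, -2]},
    {"slide": [0.8, -4, 0], "delta_rot": [0, 0, -2]},
    {"slide": [0.8, -4, 0], "delta_rot": [0, 0, -2]},
    {"slide": [0.8, -4, 0], "delta_rot": [0, 0, -1]},
    {"slide": [0.8, -4, 0], "delta_rot": [0, 0, 0]},
    {"slide": [0, 0, 0], "delta_rot": [0, 0, 0]},
    {"slide": [0, 0, 0], "delta_rot": [0, 0, 0]},
  ],
)

```text
t: 6.3
tool_pos: [0.4993, -0.2297, 0.2054]
tool_rot: [-179.7, 0.6, -12.9]
wrist_force: [-0.5, 0.9, -2.0]
finger_gap: 0.0251
```

```bash
python3 - <<'E'
from h import *
c=shot('wrist','w3'); o=ctrl.observe(); print(o['t'],o['tool_pos'],o['tool_rot'],o['wrist_force'],o['finger_gap'])
cv2.imwrite('pics/w3c.png',cv2.resize(c['image'][:,:,::-1],None,fx=1.5,fy=1.5,interpolation=cv2.INTER_CUBIC))
E
```

```text
6.35 [ 0.49937031 -0.22945955  0.20548369] [-179.7433642     0.6262537   -12.83268089] [ 0.2831815   0.04690862 -2.51056796] 0.024741518364917163
```

View pics/w3c.png

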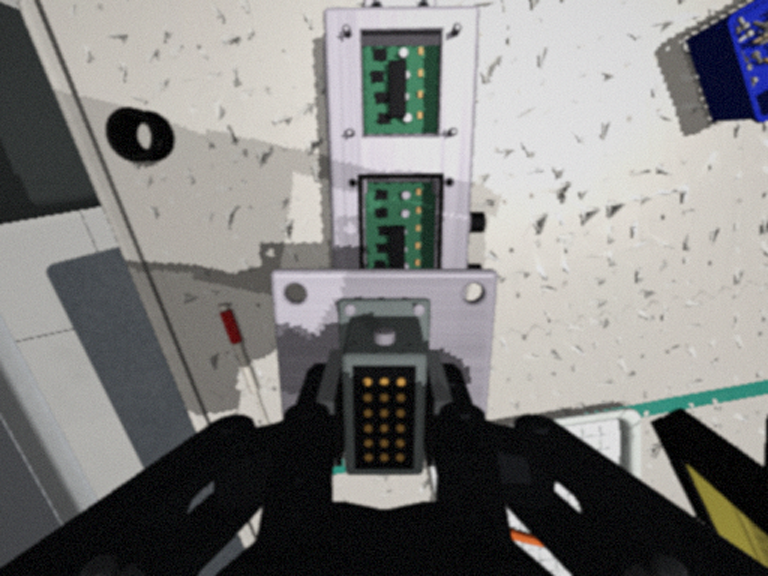

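```bash
python3 - <<'E'
from h import *
c=dict(np.load('pics/w3.npz'))
cv2.imwrite('pics/w3z.png',cv2.resize(c['image'][0:140,205:335,::-1],None,fx=4,fy=4,interpolation=cv2.INTER_CUBIC))
W=cloud(c); m=(W[...,2]>.044)&(W[...,2]<.053)&(W[...,1]>-.2)&(np.abs(W[...,0]-.53)<.08)
p=W[m]; print(len(p),np.median(p[:,2]),cv2.minAreaRect(p[:,:2].astype(np.float32)*1000))
E
```

```text
8770 0.04634261574625627 ((527.9195556640625, -140.53729248046875), (141.04638671875, 95.73880767822266), 77.55477142333984)
```

View pics/w3z.png

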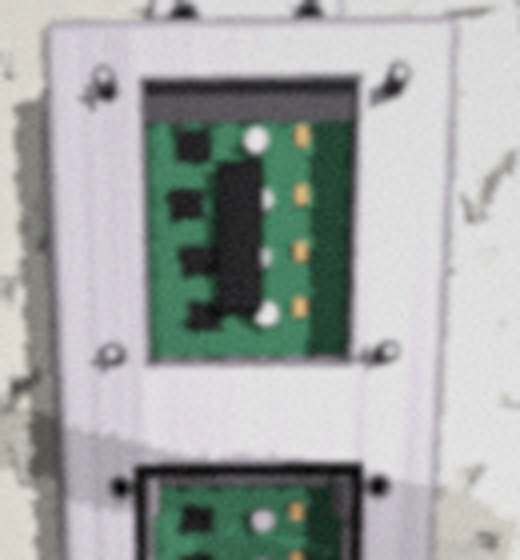

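```bash
python3 - <<'E'
from h import *
c=dict(np.load('pics/w3.npz'))
f=lambda q,z:topix(c,(205+q[0]/4-.4,q[1]/4-.4),z)[:2]
T=[((120,487),.048,(-33,6)),((379,487),.048,(33,6)),((108,75),.0585,(-33,96)),((402,70),.0585,(33,96)),((115,349),.0585,(-33,38)),((388,347),.0585,(33,38))]
L=np.array([t[2] for t in T])/1000; P=np.array([f(t[0],t[1]) for t in T])
for s in (slice(0,2),slice(2,6),slice(0,6)):
    t,y,r=fit(L[s],P[s]); print(t.round(4),y.round(2),(r*1000).round(1).tolist())
a=np.radians(y); print('bay s',t+.067*np.array([-np.sin(a),np.cos(a)]))
# held cover holes
R=[(296/1.5-.2,292/1.5-.2),(474/1.5-.2,291/1.5-.2)]
H=np.array([topix(c,q,.2055-.0129+.005)[:2] for q in R]); Lc=np.array([[-33,29],[33,29]])/1000
print('cover',fit(Lc,H))
E
```

```text
[ 0.5197 -0.1797] -12.88 [[0.2, -0.0], [-0.2, 0.0]]
[ 0.5199 -0.1795] -12.64 [[0.5, -0.7], [-0.3, -0.0], [0.6, 0.2], [-0.8, 0.6]]
[ 0.5198 -0.1795] -12.71 [[0.1, -0.1], [-0.2, -0.2], [0.5, -0.7], [-0.3, 0.1], [0.7, 0.2], [-0.7, 0.7]]
bay s [ 0.53452523 -0.11416818]
cover (array([ 0.49888354, -0.22924668]), np.float64(-12.382749688519628), array([[ 0.00053063, -0.0001165 ],
       [-0.00053063,  0.0001165 ]]))
```

>>> jog_arm(
  commands=[
    {"slide": [0.8, 3, 0], "delta_rot": [-0.4, -0.6, 0.2]},
    {"slide": [1, 3, 0], "delta_rot": [0, 0, 0]},
    {"slide": [1, 3, 0], "delta_rot": [0, 0, 0]},
    {"slide": [0.7, 2.5, 0], "delta_rot": [0, 0, 0]},
    {"slide": [0, 0, -2], "delta_rot": [0, 0, 0]},
    {"slide": [0, 0, -3], "delta_rot": [0, 0, 0]},
    {"slide": [0, 0, -3], "delta_rot": [0, 0, 0]},
    {"slide": [0, 0, -2], "delta_rot": [0, 0, 0]},
    {"slide": [0, 0, 0], "delta_rot": [0, 0, 0]},
    {"slide": [0, 0, 0], "delta_rot": [0, 0, 0]},
  ],
)

```text
t: 7.35
tool_pos: [0.5295, -0.0967, 0.1016]
tool_rot: [-179.9, 0.2, -11.9]
wrist_force: [0.4, -0.2, -1.1]
finger_gap: 0.0246
```

>>> jog_arm(
  commands=[
    {"slide": [0.5, -1.7, 0], "delta_rot": [-0.1, -0.2, -0.7]},
    {"slide": [0, 0, 0], "delta_rot": [0, 0, 0]},
    {"slide": [0, 0, -0.8], "delta_rot": [0, 0, 0]},
    {"slide": [0, 0, -0.7], "delta_rot": [0, 0, 0]},
    {"slide": [0, 0, 0], "delta_rot": [0, 0, 0]},
    {"slide": [0, 0, 0], "delta_rot": [0, 0, 0]},
  ],
)

```text
t: 7.95
tool_pos: [0.5369, -0.115, 0.0894]
tool_rot: [-179.9, -0.4, -12.6]
wrist_force: [-0.4, 0.1, -1.1]
finger_gap: 0.0253
```

>>> jog_arm(
  commands=[
    {"slide": [-0.2, 0.1, -0.3], "delta_rot": [0, 0.4, 0]},
    {"slide": [0, 0, 0], "delta_rot": [0, 0, 0]},
    {"slide": [0, 0, -0.4], "delta_rot": [0, 0, 0]},
    {"slide": [0, 0, 0], "delta_rot": [0, 0, 0]},
    {"slide": [0, 0, 0], "delta_rot": [0, 0, 0]},
  ],
)

```text
t: 8.45
tool_pos: [0.5347, -0.1136, 0.0818]
tool_rot: [180.0, 0.0, -12.6]
wrist_force: [-0.2, 0.1, -2.5]
finger_gap: 0.0248
```

```bash
python3 - <<'E'
from h import *
c=shot('wrist','w4'); o=ctrl.observe(); print(o['t'],o['tool_pos'],o['tool_rot'],o['wrist_force'],o['finger_gap'])
cv2.imwrite('pics/w4c.png',cv2.resize(c['image'][120:330,140:370,::-1],None,fx=2.6,fy=2.6,interpolation=cv2.INTER_CUBIC))
a=np.radians(-12.71);R=np.array([[np.cos(a),-np.sin(a)],[np.sin(a),np.cos(a)]])
X=np.array([[-33,29],[33,29]])/1000@R.T+[.5345,-.1142]
print((proj(c,np.c_[X,[.06,.06]])-[140,120])*2.6,(proj(c,np.c_[X,[.0765,.0765]])-[140,120])*2.6)
E
```

```text
8.5 [ 0.53457695 -0.11364524  0.08179387] [ 1.79961193e+02  5.79429733e-02 -1.25841479e+01] [ 0.70179218  0.09532592 -1.65579111] 0.024898344900966974
[[160.82308826 177.4865287 ]
 [449.71559959 177.94370677]] [[146.52044465 200.45854492]
 [464.87276844 200.95878918]]
```

View pics/w4c.png

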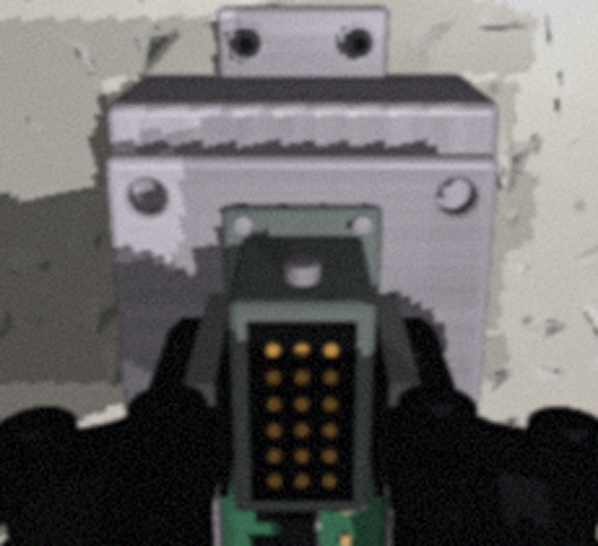

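```bash
python3 - <<'E'
from h import *
c=dict(np.load('pics/w4.npz'))
P=np.array([topix(c,(140+u/2.6-.3,120+v/2.6-.3),.0739)[:2] for u,v in ((148,196),(456,195))])
t,y,r=fit(np.array([[-33,29],[33,29]])/1000,P); print(t,y,r*1000)
E
```

```text
[ 0.53382784 -0.11358186] -12.419406685129452 [[ 0.57480107 -0.12658233]
 [-0.57480107  0.12658233]]
```

>>> jog_arm(
  commands=[
    {"slide": [0.05, -0.06, 0], "delta_rot": [0, 0, -0.1]},
    {"slide": [0, 0, 0], "delta_rot": [0, 0, 0]},
    {"slide": [0, 0, -0.4], "delta_rot": [0, 0, 0]},
    {"slide": [0, 0, 0], "delta_rot": [0, 0, 0]},
    {"slide": [0, 0, 0], "delta_rot": [0, 0, 0]},
  ],
)

```text
t: 9.0
tool_pos: [0.5353, -0.1144, 0.0776]
tool_rot: [180.0, 0.0, -12.7]
wrist_force: [-0.0, -0.1, -1.1]
finger_gap: 0.0251
```

>>> jog_arm(
  commands=[
    {"slide": [-0.04, 0, -0.3], "delta_rot": [0, 0, 0]},
    {"slide": [0, 0, -0.3], "delta_rot": [0, 0, 0]},
    {"slide": [0, 0, 0], "delta_rot": [0, 0, 0]},
    {"slide": [0, 0, 0], "delta_rot": [0, 0, 0]},
  ],
)

```text
t: 9.4
tool_pos: [0.5347, -0.1143, 0.0709]
tool_rot: [180.0, 0.1, -12.7]
wrist_force: [0.4, 0.3, -2.4]
finger_gap: 0.0248
```

Bottom is at about 58 mm, engaged on the cone tips with no contact force.

>>> jog_arm(
  commands=[
    {"slide": [0, 0, -0.3], "delta_rot": [0, 0, 0]},
    {"slide": [0, 0, -0.3], "delta_rot": [0, 0, 0]},
    {"slide": [0, 0, 0], "delta_rot": [0, 0, 0]},
  ],
)

```text
t: 9.7
tool_pos: [0.5348, -0.1144, 0.0645]
tool_rot: [180.0, 0.0, -12.7]
wrist_force: [-0.4, 0.6, -1.9]
finger_gap: 0.0252
```

>>> jog_arm(
  commands=[
    {"slide": [0, 0, -0.25], "delta_rot": [0, 0, 0]},
    {"slide": [0, 0, -0.1], "delta_rot": [0, 0, 0]},
    {"slide": [0, 0, 0], "delta_rot": [0, 0, 0]},
  ],
)

```text
t: 10.0
tool_pos: [0.5348, -0.1144, 0.061]
tool_rot: [180.0, 0.0, -12.7]
wrist_force: [-0.6, 2.1, 1.4]
finger_gap: 0.025
```

>>> jog_arm(
  commands=[
    {"slide": [0, 0, -0.05], "delta_rot": [0, 0, 0]},
    {"slide": [0, 0, 0], "delta_rot": [0, 0, 0]},
  ],
)

```text
t: 10.2
tool_pos: [0.5349, -0.1145, 0.0611]
tool_rot: [180.0, 0.0, -12.7]
wrist_force: [0.1, -0.1, -1.6]
finger_gap: 0.0252
```

>>> jog_arm(
  commands=[
    {"slide": [0, 0, 0], "delta_rot": [0, 0, 0]},
    {"slide": [0, 0, 0], "delta_rot": [0, 0, 0]},
    {"slide": [0, 0, 0], "delta_rot": [0, 0, 0]},
    {"slide": [0, 0, 0], "delta_rot": [0, 0, 0]},
    {"slide": [0, 0, 0], "delta_rot": [0, 0, 0]},
    {"slide": [0, 0, 0], "delta_rot": [0, 0, 0]},
    {"slide": [0, 0, 0], "delta_rot": [0, 0, 0]},
  ],
  claw=100,
)

```text
t: 10.9
tool_pos: [0.5356, -0.1146, 0.0612]
tool_rot: [180.0, -0.1, -12.7]
wrist_force: [0.2, -0.3, -0.5]
finger_gap: 0.0851
```

>>> jog_arm(
  commands=[
    {"slide": [0, 0, 1], "delta_rot": [0, 0, 0]},
    {"slide": [0, 0, 2], "delta_rot": [0, 0, 0]},
    {"slide": [0, 0, 3], "delta_rot": [0, 0, 0]},
    {"slide": [0, 0, 4], "delta_rot": [0, 0, 0]},
    {"slide": [0, -1.5, 4], "delta_rot": [0, 0, 0]},
    {"slide": [0, -2, 2], "delta_rot": [0, 0, 0]},
    {"slide": [0, -2, 0], "delta_rot": [0, 0, 0]},
    {"slide": [0, 0, 0], "delta_rot": [0, 0, 0]},
  ],
)

```text
t: 11.7
tool_pos: [0.534, -0.1705, 0.233]
tool_rot: [179.9, -0.2, -12.6]
wrist_force: [-0.3, 0.5, 0.3]
finger_gap: 0.0855
```

```bash
python3 - <<'E'
from h import *
c=shot('wrist','w5'); o=ctrl.observe(); print(o['t'],o['tool_pos'],o['tool_rot'],o['wrist_force'],o['finger_gap'])
print(shell(c,(.5345,-.1142),lo=.08,hi=.1))
W=cloud(c); a=np.radians(-12.7); d=W[...,:2]-[.5345,-.1142]; l=np.stack([d[...,0]*np.cos(a)+d[...,1]*np.sin(a),-d[...,0]*np.sin(a)+d[...,1]*np.cos(a)],-1)
for sx in (-1,1):
  for sy in (-1,1):
    m=(abs(l[...,0]-sx*.028)<.008)&(abs(l[...,1]-sy*.032)<.003)&(W[...,2]>.03); print(sx,sy,m.sum(),np.median(W[m][:,2]).round(4))
cv2.imwrite('pics/w5c.png',cv2.resize(c['image'][:,140:400,::-1],None,fx=1.5,fy=1.5,interpolation=cv2.INTER_CUBIC))
E
```

```text
11.75 [ 0.53411955 -0.16962154  0.23292194] [ 1.79933018e+02 -1.44565388e-01 -1.26016601e+01] [0.49959852 0.1773262  0.78380809] 0.08560091209027626
(1211, array([ 533.2, -115.1]), array([49.9, 25.4]), 77.4, np.float64(0.0874))
-1 -1 66 0.0512
-1 1 90 0.0514
1 -1 253 0.326
1 1 81 0.0511
```

View pics/w5c.png

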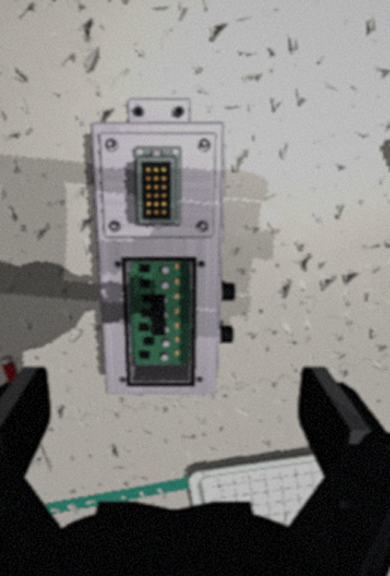

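Short cover is seated: four studs through its holes at crop (111,144), (205,144), (202,227), (115,227), face level at 51 mm. The tapped holes of the long bay show at (117,264), (201,264), (124,380), (198,380). I'll move on to the long cover.

```bash
python3 - <<'E'
from h import *
c=dict(np.load('pics/w5.npz'))
uv=[(124,380),(198,380),(201,264),(117,264)]
P=np.array([topix(c,(140+u/1.5-.2,v/1.5-.2),.048)[:2] for u,v in uv])
L=np.array([[-33,-51],[33,-51],[33,51],[-33,51]])/1000
t,y,r=fit(L,P); print(t,y,(r*1000).round(1).tolist())
a=np.radians(-12.71); print(np.array([.5198,-.1795])-.045*np.array([-np.sin(a),np.cos(a)]))
E
```

```text
[ 0.51020078 -0.22332205] -12.399692478352147 [[1.5, -0.2], [-1.3, 0.0], [-0.3, -0.0], [0.1, 0.2]]
[ 0.50989926 -0.22339733]
```

>>> jog_arm(
  commands=[
    {"slide": [-0.5, 3, 0], "delta_rot": [0, 0, 1]},
    {"slide": [-1, 4.5, 0], "delta_rot": [0, 0, 1]},
    {"slide": [-1, 4.5, 0], "delta_rot": [0, 0, 1]},
    {"slide": [-1, 4.5, 0], "delta_rot": [0, 0, 1]},
    {"slide": [-1, 4.5, 0], "delta_rot": [0, 0, 1]},
    {"slide": [-1, 4.5, 0], "delta_rot": [0, 0, 1]},
    {"slide": [-1, 4.5, 0], "delta_rot": [0, 0, 1]},
    {"slide": [-1, 4.5, 0], "delta_rot": [0, 0, 1]},
    {"slide": [-1, 4.5, 0], "delta_rot": [0, 0, 1]},
    {"slide": [-1, 4.5, 0], "delta_rot": [0, 0, 1]},
    {"slide": [-1, 4.5, 0], "delta_rot": [0, 0, 1]},
    {"slide": [0, 0, 0], "delta_rot": [0, 0, 0]},
  ],
)

```text
t: 12.95
tool_pos: [0.4127, 0.3337, 0.2303]
tool_rot: [-180.0, 0.3, -1.3]
wrist_force: [0.5, -0.6, -0.2]
finger_gap: 0.0853
```

>>> jog_arm(
  commands=[
    {"slide": [1.2, 1.5, -3], "delta_rot": [0, 0, 0.6]},
    {"slide": [0, 0, -4], "delta_rot": [0, 0, 0]},
    {"slide": [0, 0, -3], "delta_rot": [0, 0, 0]},
    {"slide": [0, 0, 0], "delta_rot": [0, 0, 0]},
    {"slide": [0, 0, 0], "delta_rot": [0, 0, 0]},
  ],
)

```text
t: 13.45
tool_pos: [0.4204, 0.3514, 0.1277]
tool_rot: [179.9, 0.5, -0.4]
wrist_force: [-0.0, 1.4, -0.6]
finger_gap: 0.0852
```

```bash
python3 - <<'E'
from h import *
c=shot('wrist','w6'); o=ctrl.observe(); print(o['t'],o['tool_pos'],o['tool_rot'],o['wrist_force'],o['finger_gap'])
print(shell(c,(.426,.355)))
cv2.imwrite('pics/w6c.png',cv2.resize(c['image'][:,100:400,::-1],None,fx=1.5,fy=1.5))
E
```

```text
13.5 [0.42032028 0.35129112 0.1278329 ] [179.94465027   0.45873813  -0.36008811] [-0.77939361 -0.106695   -0.0803152 ] 0.08549323493760431
(1537, array([424.2, 356.2]), array([43.9, 25.9]), 87.3, np.float64(0.0395))
```

View pics/w6c.png

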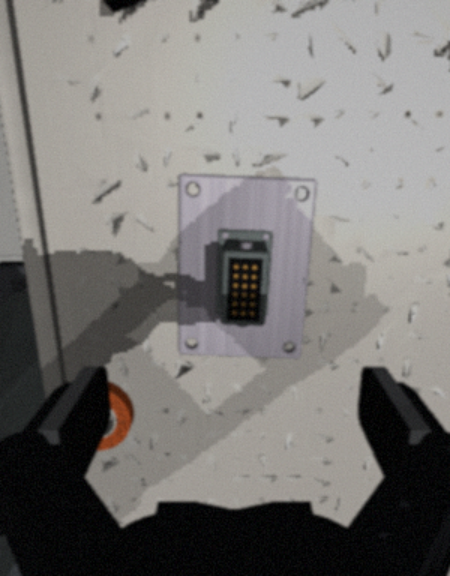

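The long cover is confirmed by its corner holes at crop (193,189), (302,193), (289,347) and (192,343). The orange ring at (105,417) is clear of the finger path.

```bash
python3 - <<'E'
from h import *
c=dict(np.load('pics/w6.npz'))
uv=[(192,343),(289,347),(302,193),(193,189)]
P=np.array([topix(c,(100+u/1.5-.2,v/1.5-.2),.005)[:2] for u,v in uv])
L=np.array([[-33,-51],[33,-51],[33,51],[-33,51]])/1000
t,y,r=fit(L,P); print(t,y,(r*1000).round(1).tolist())
E
```

```text
[0.42487511 0.35649414] -2.523469831200642 [[0.4, 0.5], [-0.3, 0.2], [-0.3, -0.2], [0.2, -0.4]]
```

>>> jog_arm(
  commands=[
    {"slide": [0.3, 0.5, -3], "delta_rot": [0, -0.5, -2.1]},
    {"slide": [0, 0, -3], "delta_rot": [0, 0, 0]},
    {"slide": [0, 0, 0], "delta_rot": [0, 0, 0]},
    {"slide": [0, 0, 0], "delta_rot": [0, 0, 0]},
  ],
)

```text
t: 13.9
tool_pos: [0.4272, 0.3589, 0.0743]
tool_rot: [-179.6, -0.5, -2.6]
wrist_force: [0.7, -0.7, 0.8]
finger_gap: 0.0852
```

>>> jog_arm(
  commands=[
    {"slide": [-0.2, -0.2, -1.5], "delta_rot": [-0.4, 0.5, 0]},
    {"slide": [0, 0, -1.5], "delta_rot": [0, 0, 0]},
    {"slide": [0, 0, 0], "delta_rot": [0, 0, 0]},
    {"slide": [0, 0, 0], "delta_rot": [0, 0, 0]},
  ],
)

```text
t: 14.3
tool_pos: [0.4271, 0.3582, 0.0465]
tool_rot: [-179.9, -0.2, -2.6]
wrist_force: [0.1, 0.0, -0.4]
finger_gap: 0.0855
```

>>> jog_arm(
  commands=[
    {"slide": [-0.25, -0.15, -1], "delta_rot": [0, 0.2, 0]},
    {"slide": [0, 0, -1], "delta_rot": [0, 0, 0]},
    {"slide": [0, 0, -1], "delta_rot": [0, 0, 0]},
    {"slide": [0, 0, 0], "delta_rot": [0, 0, 0]},
    {"slide": [0, 0, 0], "delta_rot": [0, 0, 0]},
  ],
)

```text
t: 14.8
tool_pos: [0.4243, 0.3565, 0.0138]
tool_rot: [-179.9, 0.0, -2.6]
wrist_force: [0.5, 0.9, -0.1]
finger_gap: 0.0857
```

>>> jog_arm(
  commands=[
    {"slide": [0, 0, 0], "delta_rot": [0, 0, 0]},
    {"slide": [0, 0, 0], "delta_rot": [0, 0, 0]},
    {"slide": [0, 0, 0], "delta_rot": [0, 0, 0]},
    {"slide": [0, 0, 0], "delta_rot": [0, 0, 0]},
    {"slide": [0, 0, 0], "delta_rot": [0, 0, 0]},
    {"slide": [0, 0, 0], "delta_rot": [0, 0, 0]},
    {"slide": [0, 0, 0], "delta_rot": [0, 0, 0]},
    {"slide": [0, 0, 0], "delta_rot": [0, 0, 0]},
  ],
  claw=0,
  force=70,
)

```text
t: 15.6
tool_pos: [0.4248, 0.3569, 0.0147]
tool_rot: [-179.8, -0.1, -2.6]
wrist_force: [1.0, -0.8, -0.0]
finger_gap: 0.0247
```

>>> jog_arm(
  commands=[
    {"slide": [0, 0, 1], "delta_rot": [0, 0, 0]},
    {"slide": [0, 0, 3], "delta_rot": [0, 0, 0]},
    {"slide": [0, 0, 4], "delta_rot": [0, 0, 0]},
    {"slide": [0, 0, 4], "delta_rot": [0, 0, 0]},
    {"slide": [0, 0, 4], "delta_rot": [0, 0, 0]},
    {"slide": [0, 0, 3], "delta_rot": [0, 0, 0]},
    {"slide": [0, 0, 0], "delta_rot": [0, 0, 0]},
  ],
)

```text
t: 16.3
tool_pos: [0.4214, 0.3541, 0.2133]
tool_rot: [180.0, 0.2, -2.6]
wrist_force: [0.6, 0.2, -3.2]
finger_gap: 0.0246
```

>>> jog_arm(
  commands=[
    {"slide": [0.5, -3, 0], "delta_rot": [0, 0, 0]},
    {"slide": [0.8, -4.5, 0], "delta_rot": [0, 0, -1]},
    {"slide": [0.8, -4.5, 0], "delta_rot": [0, 0, -1]},
    {"slide": [0.8, -4.5, 0], "delta_rot": [0, 0, -1]},
    {"slide": [0.8, -4.5, 0], "delta_rot": [0, 0, -1]},
    {"slide": [0.8, -4.5, 0], "delta_rot": [0, 0, -1]},
    {"slide": [0.8, -4.5, 0], "delta_rot": [0, 0, -1]},
    {"slide": [0.8, -4.5, 0], "delta_rot": [0, 0, -1]},
    {"slide": [0.8, -4.5, 0], "delta_rot": [0, 0, -1]},
    {"slide": [0.8, -4.5, 0], "delta_rot": [0, 0, -1]},
    {"slide": [0.8, -4.5, 0], "delta_rot": [0, 0, -1]},
    {"slide": [0, 0, 0], "delta_rot": [0, 0, 0]},
  ],
)

```text
t: 17.5
tool_pos: [0.4983, -0.1441, 0.2043]
tool_rot: [179.9, 0.7, -12.8]
wrist_force: [-0.2, 1.4, -1.6]
finger_gap: 0.0245
```

>>> jog_arm(
  commands=[
    {"slide": [0.4, -2.5, 0], "delta_rot": [0, -0.7, 0]},
    {"slide": [0.4, -2.8, 0], "delta_rot": [0, 0, 0]},
    {"slide": [0.3, -2.2, 0], "delta_rot": [0, 0, 0]},
    {"slide": [0, 0, 0], "delta_rot": [0, 0, 0]},
    {"slide": [0, 0, -2], "delta_rot": [0, 0, 0]},
    {"slide": [0, 0, -3], "delta_rot": [0, 0, 0]},
    {"slide": [0, 0, -1.5], "delta_rot": [0, 0, 0]},
    {"slide": [0, 0, 0], "delta_rot": [0, 0, 0]},
    {"slide": [0, 0, 0], "delta_rot": [0, 0, 0]},
  ],
)

```text
t: 18.4
tool_pos: [0.5023, -0.2172, 0.1292]
tool_rot: [-179.7, 0.8, -12.9]
wrist_force: [0.2, 0.1, -2.9]
finger_gap: 0.0252
```

>>> jog_arm(
  commands=[
    {"slide": [0.75, -0.6, 0], "delta_rot": [-0.5, -0.7, 0.2]},
    {"slide": [0, 0, 0], "delta_rot": [0, 0, 0]},
    {"slide": [0, 0, -1], "delta_rot": [0, 0, 0]},
    {"slide": [0, 0, -1], "delta_rot": [0, 0, 0]},
    {"slide": [0, 0, 0], "delta_rot": [0, 0, 0]},
    {"slide": [0, 0, 0], "delta_rot": [0, 0, 0]},
  ],
)

```text
t: 19.0
tool_pos: [0.5118, -0.2234, 0.11]
tool_rot: [180.0, -0.2, -12.7]
wrist_force: [1.3, 0.4, -2.4]
finger_gap: 0.0249
```

>>> jog_arm(
  commands=[
    {"slide": [-0.2, 0, -0.8], "delta_rot": [0, 0.2, 0]},
    {"slide": [0, 0, -0.8], "delta_rot": [0, 0, 0]},
    {"slide": [0, 0, 0], "delta_rot": [0, 0, 0]},
    {"slide": [0, 0, -0.8], "delta_rot": [0, 0, 0]},
    {"slide": [0, 0, 0], "delta_rot": [0, 0, 0]},
    {"slide": [0, 0, 0], "delta_rot": [0, 0, 0]},
  ],
)

```text
t: 19.6
tool_pos: [0.5094, -0.2234, 0.0836]
tool_rot: [179.9, 0.0, -12.7]
wrist_force: [0.0, -0.1, -1.5]
finger_gap: 0.025
```

>>> jog_arm(
  commands=[
    {"slide": [0.05, 0, -0.4], "delta_rot": [0, 0, 0]},
    {"slide": [0, 0, -0.3], "delta_rot": [0, 0, 0]},
    {"slide": [0, 0, -0.3], "delta_rot": [0, 0, 0]},
    {"slide": [0, 0, 0], "delta_rot": [0, 0, 0]},
    {"slide": [0, 0, 0], "delta_rot": [0, 0, 0]},
  ],
)

```text
t: 20.1
tool_pos: [0.5102, -0.2235, 0.0731]
tool_rot: [179.9, -0.0, -12.7]
wrist_force: [-0.7, 0.2, -1.8]
finger_gap: 0.0253
```

```bash
python3 - <<'E'
from h import *
c=shot('wrist','w7'); o=ctrl.observe(); print(o['t'],o['tool_pos'],o['tool_rot'],o['wrist_force'],o['finger_gap'])
cv2.imwrite('pics/w7c.png',cv2.resize(c['image'][60:290,130:380,::-1],None,fx=2.5,fy=2.5,interpolation=cv2.INTER_CUBIC))
E
```

```text
20.15 [ 0.51024147 -0.2235389   0.07307862] [ 1.79905788e+02 -2.23658428e-02 -1.26916060e+01] [-0.17477561  0.7893175  -2.65928739] 0.024561723558299976
```

View pics/w7c.png

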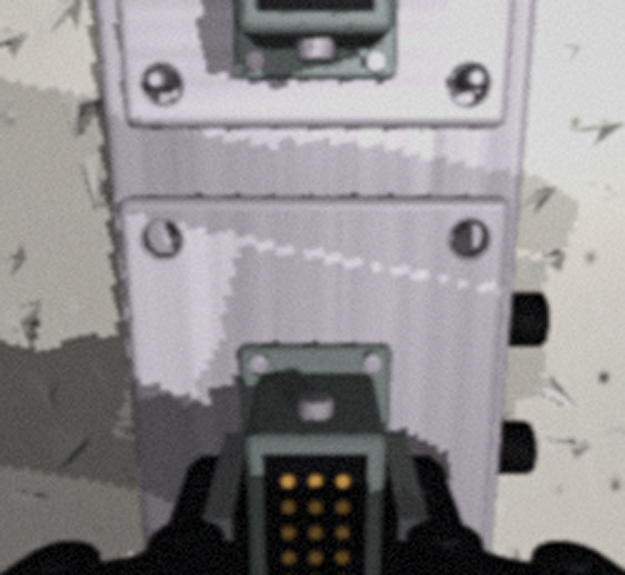

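```bash
python3 - <<'E'
from h import *
c=dict(np.load('pics/w7.npz'))
q=lambda u,v,z: topix(c,(130+u/2.5-.3,60+v/2.5-.3),z)[:2]
P=np.array([q(163,238,.0634),q(469,238,.0634)]); print('cover',*fit(np.array([[-33,51],[33,51]])/1000,P))
P=np.array([q(163,84,.053),q(469,84,.053)]); t,y,r=fit(np.array([[-33,38],[33,38]])/1000,P); a=np.radians(-12.7)
print('from short cover holes: bay',t-.045*np.array([-np.sin(a),np.cos(a)]),y)
P=np.array([q(160,78,.059),q(470,78,.059)]); t,y,r=fit(np.array([[-33,38],[33,38]])/1000,P)
print('from stud tips: bay',t-.045*np.array([-np.sin(a),np.cos(a)]),y)
W=cloud(c); u=[(130+x/2.5,60+y/2.5) for x,y in ((200,220),(420,220),(160,330),(470,330),(200,165),(420,165))]
for x,y in u: print(np.nanmedian(W[int(y)-3:int(y)+4,int(x)-3:int(x)+4,2]).round(4),end=' ')
E
```

```text
cover [ 0.50941132 -0.2237671 ] -12.738562143899596 [[ 0.00055551 -0.00012558]
 [-0.00055551  0.00012558]]
from short cover holes: bay [ 0.50925975 -0.22464058] -12.725137921094271
from stud tips: bay [ 0.50926877 -0.22361066] -12.724648384952003
0.0614 0.0616 0.0617 0.0618 0.0464 0.0464
```

>>> jog_arm(
  commands=[
    {"slide": [0, 0, 0], "delta_rot": [0, 0, 0]},
    {"slide": [0, 0, 0], "delta_rot": [0, 0, 0]},
    {"slide": [0, 0, 0], "delta_rot": [0, 0, 0]},
  ],
)

```text
t: 20.45
tool_pos: [0.5104, -0.2236, 0.0734]
tool_rot: [179.9, -0.0, -12.7]
wrist_force: [0.7, 0.3, -2.7]
finger_gap: 0.0249
```

```bash
python3 - <<'E'
from h import *
c=shot('top','top1'); a=np.load('pics/top0.npz')['image'].astype(int)
d=np.abs(c['image'].astype(int)-a).mean(-1)
for n,(u,v) in dict(odd=(192,150),dish=(251,228),loupe=(298,248),drv=(355,245),ring=(185,255),bench=(140,180)).items(): print(n,d[v-9:v+10,u-9:u+10].mean().round(1))
o=ctrl.observe(); print(o['t'],o['tool_pos'],o['tool_rot'],o['finger_gap'],o['joint_velocities'].round(2))
E
```

```text
odd 0.9
dish 3.5
loupe 18.5
drv 40.4
ring 0.9
bench 1.1
20.5 [ 0.51038859 -0.22362874  0.07335405] [ 1.79899442e+02 -4.71508281e-02 -1.26930775e+01] 0.024792573313218706 [-0.09 -0.03 -0.08  0.06  0.03  0.01]
```

```bash
python3 - <<'E'
from h import *
a,b=[cv2.imread(f'pics/top{i}.png')[125:270,200:400] for i in (0,1)]
cv2.imwrite('pics/cmp.png',cv2.resize(np.vstack([a,b]),None,fx=2,fy=2,interpolation=cv2.INTER_CUBIC))
E
```

```text
(no output)
```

View pics/cmp.png

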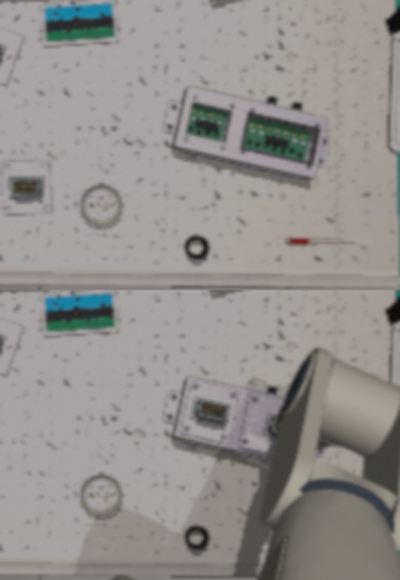

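The lower half (now) shows the dish (101,496) and loupe (196,538) in the same places as in the upper half, (101,206) and (196,248). The changes at the loupe and driver are the arm's shadow and the arm hiding the driver. I'm handing in.

```bash
python3 -c "
from station import ctrl; print(ctrl.close_job())"
```

```text
the job is handed in; nothing more can be done
None
```

The short cover is on its four studs and let go. The long cover is still in the gripper, held level about 10 mm above the long bay. I handed the job in at about 20.5 s of the 67 s allowed.

- **Short cover:** the wrist picture shows all four studs through its holes. At the three corners the depth camera could read, its top is level to 0.3 mm; the fourth corner gave no usable reading. I felt only about 2 N of contact on setting it down.
- **Long cover:** the depth readings give a gap of about 10.2 mm. The camera fit from its two visible holes puts it within about 0.6 mm and 0.1° of the tapped-hole pattern. The other two holes were hidden by the gripper.
- **Bay position:** estimates from different features disagreed by up to about 1.2 mm, which is within the camera calibration. I kept the one fitted to the tapped holes and studs.
- **Stillness:** the arm held still at the end, with drift under 0.3 mm and a steady grip.
- **Sealing bead:** neither cover came lower than about 10 mm above the face over the bead.
- **Other things on the bench:** the third cover, dish, loupe and orange ring look unmoved in the top view. The driver is hidden behind the arm there, so I couldn't confirm it by picture, but nothing went near it.

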